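# Seat the splined gear on the tilted gear unit and hold it down for the circlip

## Robot

A 6-joint arm with a two-finger parallel gripper is mounted at the origin on a cart in front of the work surface, level with it; the furniture and walls round the work are solid. World frame = base frame: x ahead of the robot, y to its left, z up, the work surface at z = 0. Lengths are in m, angles in rad, forces in N, time in s.
With the tool pointing down it reaches from about 0.275 to 0.85 m from the base axis. Payload 5.2 kg.
Tool frame: the origin (TCP) lies between the finger pads; the fingertips stand nose_length ahead of it and the grasp point (between the pads) lies 8 mm behind it (nose_length is the distance from the TCP to the fingertips, in m); z points along the fingers, y is the line along which they close (so a half turn about z gives the same grasp; the last joint's range is limited). The gripper opens to 85 mm and grips with 20 to 120 N. Pads are 22 mm wide; open, the fingers measure 114 mm over their backs; the gripper's body (76 mm by 85 mm) begins 54 mm behind the grasp point. The pads swing forward as they close: fully open they stand 13 mm farther back than shut.
Start: joints at [-1.38, 0.259, 1.535, -0, 1.348, -0.203], TCP at [0.211, -0.508, 0.242] pointing down, gripper open.
Joint ranges: [-3.14, 3.14], [-0.91, 2.08], [0.19, 2.58], [-1.22, 4.36], [0.22, 2.71], [-3.12, 3.12]. Speed limits (rad/s): [2.57, 2.57, 3.14, 3.14, 3.14, 3.14].

## Interface

Orientations are given as a rotation vector (axis times angle).
In Python, from rig import * gives the robot as it stands.
- The arm moves only by the tool arm_command, never from a script. Its argument "increments" is a list of rows, each an object with "slide": the shift along the tool's x, y, z in mm, a list of three; "dr": the turn, a rotation vector about the tool's x, y, z in rad, a list of three; "fingers": the gripper command: -1 is shut, 1 is fully open, values between are in proportion. In form: [{"slide": [x, y, z], "dr": [wx, wy, wz], "fingers": fingers}, ...]. A call has 1 to 10 rows; each row is the pose to reach, as a shift and turn from the pose commanded when the call began, along the tool's axes at that moment; what a row does not reach only later rows make up. A row lasts 1/8 s, in which the tool goes at most 62.5 mm and 10.7 degrees, less where a joint would pass 70% of its speed; a pose out of reach is approached as far as the arm can. A call with a gripper value outside its range is refused whole. The fingers move at their own pace and stop on an object; "newtons" is the grip in N (left out, the last holds). Time passes only in rows, so rows that repeat a pose let the fingers close. It gives the time, the measured TCP pose, the force, the opening and the grip force at its end, in the units of the state.
- read_state(): the state, without advancing time (a new reading comes with each control period).
- capture(name): name is "side" or "top"; returns the picture (480x640x3 uint8, blue, green, red); there is no depth.
- calibration(name): a dict with "intrinsics" (3x3 intrinsics, pixels), "origin" and "rotation" of the camera in the world. Camera axes: x right, y down, z forward; pixel columns grow to the right and rows downward; lengths in m; the calibration is good to about 2 mm. A picture is of the moment at which its call begins. calibration takes no time and is no camera call.
- sign_off(): hands the job in; it is judged then, once.
The state is a dict: "t": time; "qpos": joint angles; "joint_vel": joint speeds; "joint_torque": joint torques, N m; "position": TCP position; "eef_rot": TCP orientation; "ft_force": force on the tool from outside, world axes, zero at the start; "moment": the same for the moment, N m; "width": finger opening in m; "grasp_force": force on a finger pad.
Only numpy, scipy, OpenCV 4.12 (cv2) and the standard library are available. Lean on these libraries where they do the work, as an engineer would, in place of code of your own. Each camera call takes 0.05 s, during which the arm holds its last target. There are 200 camera calls.

## Task

A small gear unit hangs in a tilting stand with its splined output shaft leaning over. First swing the unit until its shaft stands upright, then take the larger gear (the one with six splines cut in its bore), turn it until its splines mesh with those of the shaft, and slide it down the shaft, hub upward, until it has pushed the spring under it right down and sits fully home on the shoulder. Finish while still holding the gear pressed home, so that the circlip groove above it stays free; leave the small gear and the other things on the bench where they are.

Things in the scene. Friction and masses are not known exactly. Their poses are not given: they have to be found in the camera images.
- pivot (a point): centre of the tilting stand's horizontal pivot, 72 mm above the bench; y axis along the pivot, z up. The stand: a dark steel plate 150 x 150 x 12 mm, fixed to the bench, with two upright cheeks that carry the pivot (96 mm over the cheeks along y, 116 mm over the bolt heads; the cheeks end 30 mm above the pivot)
- head (a joint): tilt of the gear unit in the stand, rad: 0 = shaft upright, positive = shaft leaning towards the pivot point's +x. Free from -0.35 to 0.85; it starts at 0.35 to 0.7. Friction (0.9 N m) holds it wherever it is left; about 10 N at the end of the shaft swings it, by pushing it or by pinching the shaft from above
- shaft_tip (a point): centre of the upper end of the output shaft, 114 mm from the pivot. z out along the shaft; x through the middle of one of its splines. Below the tip: 14 mm smooth nose, 13 mm thick at the tip and 21 mm thick 9 mm lower; then six straight splines (core 22 mm, 30 mm over the splines, each 6 mm wide, every 60 degrees, ends chamfered) for 45 mm down to the shoulder; circlip groove 20 mm below the tip
- shaft (a joint): turn of the output shaft in the gear unit about its own axis, rad, from -0.6 to 0.6, positive counter-clockwise seen from the tip; starts within 0.5 of its middle. The gear train drags: it takes 0.5 N m to turn and stays put while a gear is turned on its end
- shoulder (a point): centre of the shoulder (36 mm wide) on which the gear must sit: on the shaft's axis 59 mm below the tip, 55 mm from the pivot; same axes as shaft_tip. The flange below it is 64 mm wide and ends 10 mm below the shoulder
- washer: steel thrust washer, 47 mm wide, 1.5 mm thick, round the shaft under the gear, on a coil spring. Origin: on the shaft's axis, 8 mm below its upper face, so level with the shoulder when free and 8 mm below it when pushed down flush with the shoulder. The spring pushes with 7 N when free and 17 N when flush
- gear: the larger gear, plain steel, about 0.45 kg, lying flat on the bench, hub up. Origin: centre of its lower face; z up out of the hub; x through the middle of one of its bore's six grooves. Rim 84 mm wide, 16 mm thick; round hub 44 mm wide, rising 20 mm above the rim (36 mm in all). Splined through bore: 23.6 mm between splines, 31.6 mm in the grooves, grooves 7.6 mm wide (0.8 mm play all round)
- small_gear: a smaller plain steel gear that does not belong on this shaft: 60 mm wide, hub 33 mm wide, 32 mm high, round bore with one keyway. Origin: centre of its lower face. To be left alone
- screwdriver: red-handled screwdriver lying on the bench, 31 x 203 x 33 mm, origin at the centre of the underside. To be left alone
- marker: marker pen lying on the bench, 17 x 135 x 16 mm, origin at the centre of the underside. To be left alone
- tape_measure: tape measure standing on the bench, 41 x 85 x 66 mm, origin at the centre of the underside. To be left alone
- cream_jar: cream-coloured jar with a yellow lid, 60 mm wide, 76 mm high, origin at the centre of the underside. To be left alone
Not all that is in view belongs to the job. Leave any pink look-alike of the gear alone.

How it is judged:
On the way, in this order (a step that is already met when the one before it is completed fails the run):
1. the unit is swung until its shaft is upright (within 0.06 rad) (value of joint head between -0.06 and 0.06 rad), for 0.3 s.
2. the gear is on the shaft with its splines meshed: its lower face at least 12 mm below the start of the splines (z of gear in the frame of shoulder between -0.003 and 0.033 m and x of gear in the frame of shoulder between -0.003 and 0.003 m and y of gear in the frame of shoulder between -0.003 and 0.003 m and angle between gear's own z axis and vertical below 0.3 rad), for 0.1 s.
At the end, for the whole second after the job is handed in: The shaft is upright within 0.06 rad; the gear sits on it hub up, centred within 3 mm and square within 0.06 rad, its lower face no more than 2 mm above the shoulder, pressing the spring washer with over 10 N; the fingers still touch the gear with over 3 N and it is at rest (all of step 1 and z of gear in the frame of shoulder between -0.003 and 0.002 m and x of gear in the frame of shoulder between -0.003 and 0.003 m and y of gear in the frame of shoulder between -0.003 and 0.003 m and angle between gear's own z axis and vertical below 0.1 rad and angle between the z axis of gear and the z axis of shoulder, either way round below 0.06 rad and contact force between gear and washer above 10 N and contact force between the fingers and gear above 3 N and linear speed of gear below 0.02 m/s); the arm keeps its last pose, push and grip.
It fails at once if the small gear, screwdriver, marker, tape measure or cream jar is pushed more than 30 mm from its place (distance of any of small_gear, screwdriver, marker, tape_measure, cream_jar from where it was at the start of the episode above 0.03 m).
It also fails if it takes over 58 s, if anything falls off the work surface, if the arm or the gripper's body presses on something with over 40 N, if the wrist force passes 120 N, or if a joint passes its speed limit or range.

## Working session

There is one attempt and no reset: what is moved stays moved. The work goes in short steps, Python scripts to look and compute and a tool call to move; the robot and the scene stay as the last step left them, time stands still between calls to the robot, and variables do not carry over. Pictures are saved under pics/ and viewed, at most 10 in all, crops included, and the job is handed in when it is done.

Besides the shell and the picture viewer there is one more tool, called by a JSON object that holds its "op" and its "data". arm_command: Moves the arm, as the interface text tells. Its arguments: {"type":"object","properties":{"increments":{"type":"array"},"newtons":{"type":"number"}},"required":["increments"]}

```bash
mkdir -p pics; ls; python3 - <<'E'
from rig import *
import cv2,numpy as np
for n in("top","side"):
    im=capture(n);cv2.imwrite(f"pics/{n}0.png",im)
    c=calibration(n);print(n,c)
print(read_state())
E
```

```text
pics
top {'intrinsics': array([[518.31270627,   0.        , 318.84347007],
       [  0.        , 518.31270627, 247.93056513],
       [  0.        ,   0.        ,   1.        ]]), 'origin': array([ 0.392893  , -0.03806969,  1.25976328]), 'rotation': array([-2.14534844,  2.12244304, -0.16968702])}
side {'intrinsics': array([[448.57005298,   0.        , 316.53299386],
       [  0.        , 448.57005298, 240.02859984],
       [  0.        ,   0.        ,   1.        ]]), 'origin': array([ 0.60400592, -0.92185262,  0.58001956]), 'rotation': array([-2.04872826, -0.02806034,  0.05295588])}
{'t': 0.1, 'qpos': array([-1.37979073e+00,  2.59270577e-01,  1.53593757e+00,  4.55433292e-07,
        1.34801961e+00, -2.02811827e-01]), 'joint_vel': array([-0.00100394, -0.00043582, -0.00080959,  0.00049159,  0.00018643,
        0.0001291 ]), 'joint_torque': array([ 2.89240903e-03, -4.46966279e+01, -2.91249955e+01, -3.24686498e-04,
        6.18581267e-03,  5.42125917e-06]), 'position': array([ 0.2109737 , -0.50744601,  0.24157205]), 'eef_rot': array([-3.07928119e+00, -6.14297115e-01, -1.58509393e-05]), 'ft_force': array([-1.23972399, -1.01346018,  0.90663994]), 'moment': array([-0.0149242 ,  0.02634165, -0.01338993]), 'grasp_force': 0.0, 'width': 0.08552195699565587}
```

View pics/top0.png

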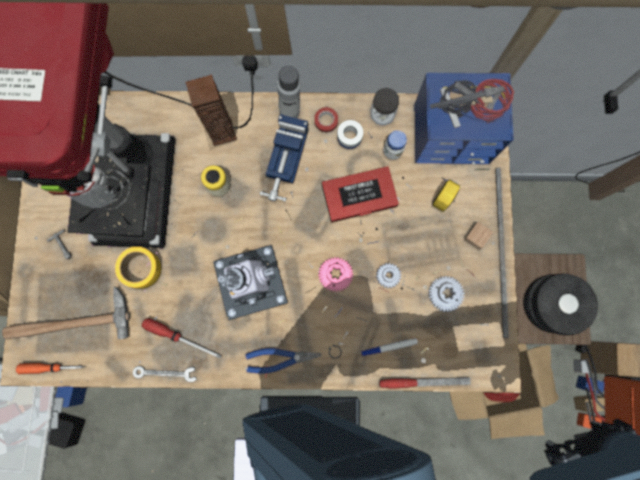

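View pics/side0.png

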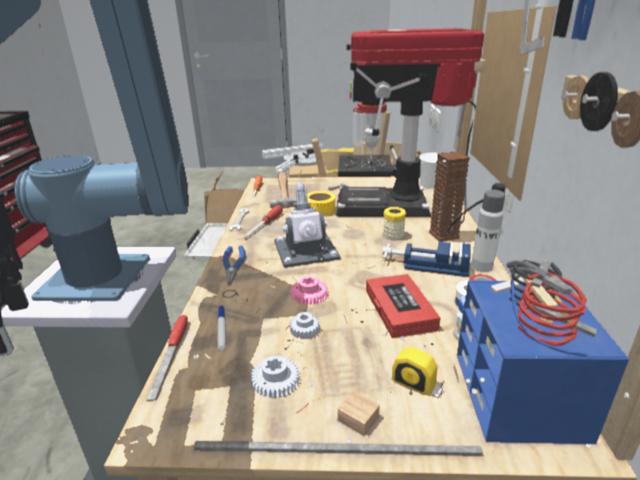

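Top view: the gear is at about (446,293), the small gear at (388,275), the pink look-alike at (336,272) and the stand at (250,282). In the side view the gear is at (275,376) and the stand at (305,235). I'll take enlarged crops next.

```bash
cat > h.py <<'E'
from rig import *
import cv2,numpy as np
from scipy.spatial.transform import Rotation as R
def ray(n,uv):
    c=calibration(n);K=c['intrinsics'];M=R.from_rotvec(c['rotation']).as_matrix() if np.size(c['rotation'])==3 else c['rotation']
    d=M@np.linalg.solve(K,[uv[0],uv[1],1.]);return np.array(c['origin']),d/np.linalg.norm(d)
def plane(n,uv,z):
    o,d=ray(n,uv);return o+d*(z-o[2])/d[2]
def proj(n,p):
    c=calibration(n);M=R.from_rotvec(c['rotation']).as_matrix()
    q=c['intrinsics']@(M.T@(np.asarray(p)-c['origin']));return q[:2]/q[2]
def tri(a,b):
    (o1,d1),(o2,d2)=ray("top",a),ray("side",b)
    s=np.linalg.lstsq(np.c_[d1,-d2],o2-o1,rcond=None)[0]
    p,q=o1+s[0]*d1,o2+s[1]*d2
    return (p+q)/2,np.linalg.norm(p-q)
E
python3 - <<'E'
from h import *
t=cv2.imread("pics/top0.png");s=cv2.imread("pics/side0.png")
f=lambda i,u,v,w,k:cv2.resize(i[v:v+w,u:u+w],None,fx=k,fy=k,interpolation=cv2.INTER_CUBIC)
a=f(t,205,235,90,4.4);b=f(s,260,175,90,4.4)
cv2.imwrite("pics/c1.png",np.hstack([a,b]))
a=f(t,420,265,54,7.3);b=f(s,245,345,60,6.6)
cv2.imwrite("pics/c2.png",np.hstack([a[:394],b[:394]]))
print(plane("top",(446,293),.036),plane("top",(250,282),.012),plane("side",(275,370),.036))
E
```

```text
[ 0.49025006 -0.3318685   0.036     ] [0.51362762 0.13446691 0.012     ] [ 0.49498423 -0.35143059  0.036     ]
```

View pics/c1.png

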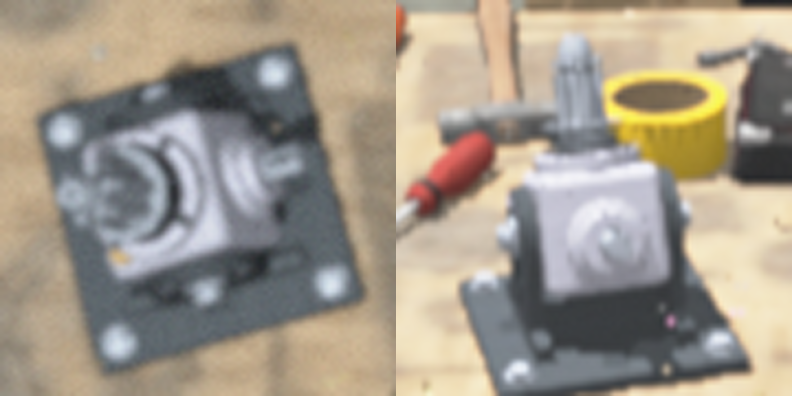

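View pics/c2.png

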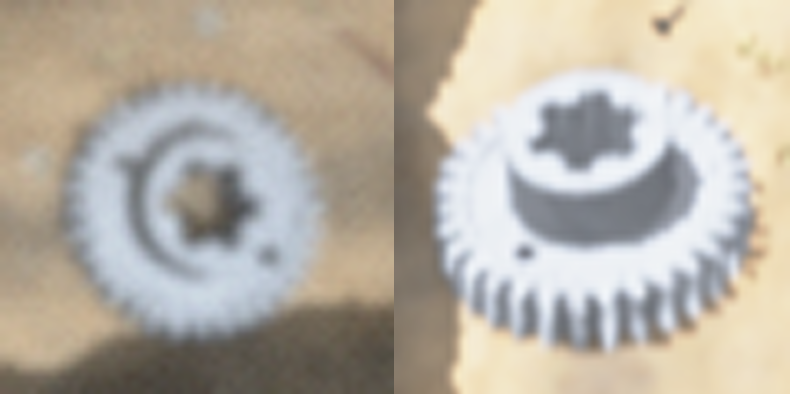

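```bash
python3 - <<'E'
from h import *
c=lambda x,y:(205+(x+.5)/4.4-.5,235+(y+.5)/4.4-.5)
C=[plane("top",c(*p),.012) for p in((290,45),(365,295),(108,372),(40,112))]
print(np.round(C,4),np.mean(C,0))
print([np.linalg.norm(C[i]-C[i-1]) for i in range(4)])
e=(C[0]-C[1])+(C[3]-C[2]);print("cheek dir yaw",np.arctan2(e[1],e[0]))
f=(C[3]-C[0])+(C[2]-C[1]);print("lean dir yaw",np.arctan2(f[1],f[0]))
tip=tri(c(72,195),(260+(575-396+.5)/4.4-.5,175+40/4.4-.5));print("tip",tip)
P=np.mean(C,0);P[2]=.072
print("bolt heads proj", proj("top",P),[ ((proj("top",P+s*.058*e/np.linalg.norm(e))-[205,235])*4.4) for s in(1,-1)])
d=tip[0]-P;print(d,np.linalg.norm(d),np.arccos(d[2]/np.linalg.norm(d)))
u=np.array([f[0],f[1],0])/np.hypot(f[0],f[1])
for th in(.35,.45,.5,.55,.6,.65,.7):
  T=P+.114*(np.sin(th)*u+np.cos(th)*np.array([0,0,1]));print(th,T,(proj("top",T)-[205,235])*4.4,(proj("side",T)-[260,175])*4.4+[396,0])
# gear
t=lambda x,y:(420+(x+.5)/7.3-.5,265+(y+.5)/7.3-.5); s=lambda x,y:(245+(x-394+.5)/6.6-.5,345+(y+.5)/6.6-.5)
print("gear rim top",plane("top",t(192,208),.016),"bore",plane("top",t(213,203),.036),"side",plane("side",s(584,130),.036))
# bore angle: dark/bright star contour, angle from side view tips
im=cv2.imread("pics/side0.png")
k=cv2.cvtColor(im,cv2.COLOR_BGR2GRAY).astype(float)
cen=np.array(plane("side",s(584,130),.036))
for a in range(0,60,5):
  v=[]
  for j in range(6):
    th=np.radians(a+60*j); q=proj("side",cen+[.0140*np.cos(th),.0140*np.sin(th),0])
    v.append(cv2.getRectSubPix(im,(1,1),(float(q[0]),float(q[1])))[0,0].mean())
  print(a,int(np.mean(v)),np.int32(v))
E
```

```text
[[0.6052 0.0873 0.012 ]
 [0.4673 0.0427 0.012 ]
 [0.4242 0.1813 0.012 ]
 [0.5662 0.2245 0.012 ]] [0.51570139 0.13397422 0.012     ]
[np.float64(0.14270431835522382), np.float64(0.14487601504990705), np.float64(0.14516214729166899), np.float64(0.1484169493295258)]
cheek dir yaw 0.3038583303591005
lean dir yaw 1.8601846102543096
tip (array([0.50401885, 0.17288585, 0.17694035]), np.float64(0.0011009699012749085))
bolt heads proj [246.72381694 278.54948832] [array([154.22624569,  86.66095294]), array([213.39508057, 298.18950439])]
[-0.01168254  0.03891162  0.10494035] 0.11253032102988675 0.3693788786692304
0.35 [0.50454633 0.17143914 0.17908849] [ 72.3860086  190.61074216] [572.93334312  35.35701006]
0.45 [0.50155121 0.18149844 0.17465097] [ 52.85236967 197.60754093] [569.48799047  36.58455425]
0.5 [0.50010485 0.18635613 0.17204441] [ 43.66554033 201.06552597] [567.88139209  37.90533421]
0.55 [0.49869747 0.19108289 0.1691878 ] [ 34.90165674 204.48204059] [566.35613486  39.6845542 ]
0.6 [0.4973326  0.1956669  0.16608826] [ 26.58548501 207.84654803] [564.91482005  41.91138711]
0.65 [0.49601363 0.20009672 0.16275355] [ 18.73972617 211.14885741] [563.55976513  44.57418447]
0.7 [0.49474388 0.20436127 0.15919201] [ 11.3849485  214.37916802] [562.29301206  47.6605575 ]
gear rim top [ 0.49169023 -0.3363544   0.016     ] bore [ 0.49178823 -0.3383787   0.036     ] side [ 0.49042272 -0.33773327  0.036     ]
0 232 [227 229 230 235 238 231]
5 225 [224 215 221 227 236 230]
10 212 [211 192 204 216 226 222]
15 196 [198 175 188 197 212 205]
20 180 [191 169 171 180 184 183]
25 174 [185 177 169 173 172 171]
30 174 [190 188 179 166 166 158]
35 182 [193 195 196 181 164 163]
40 196 [196 199 218 205 176 183]
45 214 [210 220 233 219 200 202]
50 228 [228 232 237 230 223 220]
55 233 [230 234 238 238 230 228]
```

```bash
cat >> h.py <<'E'
def goto(p,yaw):  # tool down, tool x at yaw
    s=read_state();M=R.from_rotvec(s['eef_rot']);
    T=R.from_euler('z',yaw)*R.from_euler('x',np.pi)
    print("slide",np.round(M.inv().apply(np.array(p)-s['position'])*1e3,1),"dr",np.round((M.inv()*T).as_rotvec(),3))
E
python3 - <<'E'
from h import *
import rig
print(rig.__dict__.get('nose_length'),[k for k in dir(rig) if k[0]!='_'][:40])
goto([.508,.158,.25],1.868+np.pi/2-np.pi)
E
```

```text
0.011 ['Unreachable', 'calibration', 'capture', 'nose_length', 'read_state', 'sign_off']
slide [ 529.6 -500.5   -7.5] dr [-0.002 -0.     0.097]
```

{"op": "arm_command", "data": {"increments": [{"slide":[530,-500,-8],"dr":[0,0,0.097],"fingers":1},{"slide":[530,-500,-8],"dr":[0,0,0.097],"fingers":1},{"slide":[530,-500,-8],"dr":[0,0,0.097],"fingers":1},{"slide":[530,-500,-8],"dr":[0,0,0.097],"fingers":1},{"slide":[530,-500,-8],"dr":[0,0,0.097],"fingers":1},{"slide":[530,-500,-8],"dr":[0,0,0.097],"fingers":1},{"slide":[530,-500,-8],"dr":[0,0,0.097],"fingers":1},{"slide":[530,-500,-8],"dr":[0,0,0.097],"fingers":1},{"slide":[530,-500,-8],"dr":[0,0,0.097],"fingers":1},{"slide":[530,-500,-8],"dr":[0,0,0.097],"fingers":1}]}}

```text
t: 1.35
position: [0.4666, 0.0647, 0.2491]
eef_rot: [3.107, 0.465, 0.0]
ft_force: [0.3, -1.0, -0.4]
width: 0.0854
grasp_force: 0.0
```

{"op": "arm_command", "data": {"increments": [{"slide":[67,-77,0],"dr":[0,0,0],"fingers":1},{"slide":[67,-77,0],"dr":[0,0,0],"fingers":1},{"slide":[67,-77,0],"dr":[0,0,0],"fingers":1}]}}

```text
t: 1.72
position: [0.508, 0.1582, 0.2483]
eef_rot: [-3.106, -0.471, 0.002]
ft_force: [-0.0, -1.0, 0.2]
width: 0.0853
grasp_force: 0.0
```

```bash
python3 - <<'E'
from h import *
print(read_state()['position'])
goto([.508,.158,.152],.297)
goto([.5157,.134,.152],.297)
E
```

```text
[0.50803441 0.15819136 0.24831485]
slide [ 0.   0.2 96.3] dr [-0.001  0.001  0.004]
slide [ 0.3 25.4 96.3] dr [-0.001  0.001  0.004]
```

{"op": "arm_command", "data": {"increments": [{"slide":[0,0,50],"dr":[0,0,0],"fingers":1},{"slide":[0,0,96],"dr":[0,0,0],"fingers":1},{"slide":[0,0,96],"dr":[0,0,0],"fingers":0.2},{"slide":[0,8,96],"dr":[0,0,0],"fingers":0},{"slide":[0,16,96],"dr":[0,0,0],"fingers":0},{"slide":[0,25,96],"dr":[0,0,0],"fingers":0},{"slide":[0,25,96],"dr":[0,0,0],"fingers":-1},{"slide":[0,25,96],"dr":[0,0,0],"fingers":-1},{"slide":[0,25,96],"dr":[0,0,0],"fingers":-1},{"slide":[0,25,96],"dr":[0,0,0],"fingers":-1}], "newtons": 80}}

```text
t: 2.98
position: [0.5167, 0.1343, 0.1582]
eef_rot: [-3.103, -0.463, -0.011]
ft_force: [-4.9, 10.4, 12.8]
width: 0.0278
grasp_force: 77.9
```

```bash
python3 - <<'E'
from h import *
print(read_state())
i=capture("side");cv2.imwrite("pics/s1.png",cv2.resize(i[140:290,220:400],None,fx=4,fy=4,interpolation=cv2.INTER_CUBIC))
E
```

```text
{'t': 2.975, 'qpos': array([0.04177624, 0.29798721, 1.69965691, 0.00578216, 1.13746716,
       1.31395212]), 'joint_vel': array([ 0.00012625, -0.00010594, -0.00046358, -0.00036106, -0.00055616,
       -0.00093685]), 'joint_torque': array([ -6.22682199, -37.59784341, -24.34181035,  -3.68472889,
        -1.75652537,  -0.04503296]), 'position': array([0.51672984, 0.13429894, 0.15823795]), 'eef_rot': array([-3.10270109, -0.46291449, -0.01099223]), 'ft_force': array([-4.94816093, 10.44727923, 12.75665693]), 'moment': array([ 2.03078099,  0.97341979, -0.04511388]), 'grasp_force': 77.90479302406311, 'width': 0.027815521218155222}
```

View pics/s1.png

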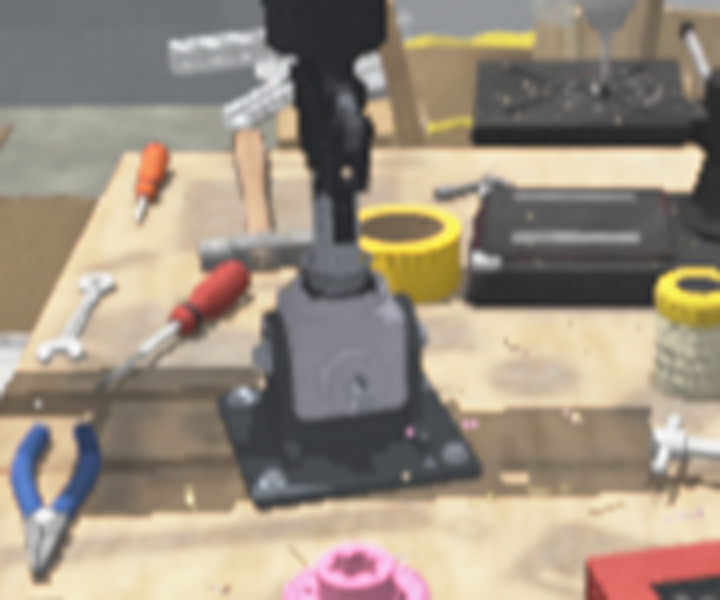

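The side view shows the shaft upright in the fingers, with the pinch closed to 27.8 mm, the width across two splines. I'll open the fingers, rise, and move over the gear.

{"op": "arm_command", "data": {"increments": [{"slide":[0,0,0],"dr":[0,0,0],"fingers":1},{"slide":[0,0,0],"dr":[0,0,0],"fingers":1},{"slide":[0,0,0],"dr":[0,0,0],"fingers":1},{"slide":[0,0,-50],"dr":[0,0,0],"fingers":1},{"slide":[0,0,-90],"dr":[0,0,0],"fingers":1},{"slide":[0,0,-90],"dr":[0,0,0],"fingers":1}]}}

```text
t: 3.78
position: [0.5174, 0.1316, 0.2469]
eef_rot: [3.106, 0.464, 0.011]
ft_force: [-0.2, -0.6, -0.0]
width: 0.0852
grasp_force: 0.0
```

```bash
python3 - <<'E'
from h import *
print(read_state()['position'])
goto([.491,-.338,.12],np.radians(28))
E
```

```text
[0.51736329 0.13160289 0.24689388]
slide [-163.3  441.1  126.7] dr [ 0.003 -0.007 -0.192]
```

{"op": "arm_command", "data": {"increments": [{"slide":[-163,441,50],"dr":[0.003,-0.007,-0.192],"fingers":1},{"slide":[-163,441,50],"dr":[0.003,-0.007,-0.192],"fingers":1},{"slide":[-163,441,50],"dr":[0.003,-0.007,-0.192],"fingers":1},{"slide":[-163,441,50],"dr":[0.003,-0.007,-0.192],"fingers":1},{"slide":[-163,441,50],"dr":[0.003,-0.007,-0.192],"fingers":1},{"slide":[-163,441,50],"dr":[0.003,-0.007,-0.192],"fingers":1},{"slide":[-163,441,50],"dr":[0.003,-0.007,-0.192],"fingers":1},{"slide":[-163,441,120],"dr":[0.003,-0.007,-0.192],"fingers":1},{"slide":[-163,441,120],"dr":[0.003,-0.007,-0.192],"fingers":1}]}}

```text
t: 4.9
position: [0.4857, -0.3379, 0.1188]
eef_rot: [-3.042, -0.754, 0.017]
ft_force: [0.4, 0.4, 0.5]
width: 0.0856
grasp_force: 0.0
```

```bash
python3 - <<'E'
from h import *
s=read_state();print(s['position'],s['qpos'])
goto([.491,-.338,.028],np.radians(28))
t=capture("top");d=capture("side");cv2.imwrite("pics/top1.png",t);cv2.imwrite("pics/side1.png",d)
f=lambda i,u,v,w,k:cv2.resize(i[v:v+w,u:u+w],None,fx=k,fy=k,interpolation=cv2.INTER_CUBIC)
cv2.imwrite("pics/c3.png",np.hstack([f(t,222,253,50,8),f(d,270,170,50,8)]))
print(proj("top",[.5157,.134,.186]),proj("side",[.5157,.134,.186]))
E
```

```text
[ 0.48568158 -0.33791454  0.11884132] [-0.79294001  0.44535892  1.58246301 -0.00620905  1.12621558  0.29452811]
slide [ 5.5  3.5 90.8] dr [-0.01   0.009 -0.003]
[238.98707915 272.83268342] [303.41623476 185.58649242]
```

View pics/c3.png

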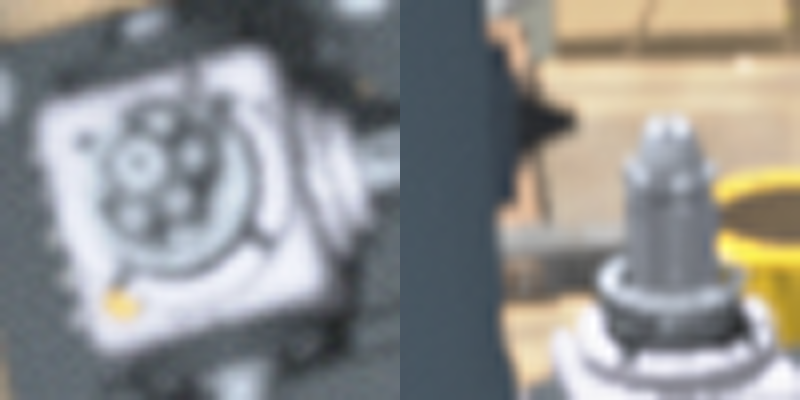

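```bash
python3 - <<'E'
from h import *
c=lambda x,y:(222+(x+.5)/8-.5,253+(y+.5)/8-.5)
T=plane("top",c(142,160),.186);print("tip",T)
for z in(.171,):
  for p in((158,118),(195,155),(178,198),(130,218)):
    q=plane("top",c(*p),z)-T;print(np.round(q*1e3,1),np.hypot(q[0],q[1])*1e3,np.degrees(np.arctan2(q[1],q[0]))%60)
cs=tuple
print("side tip",plane("side",(270+(672-400+.5)/8-.5,170+120.5/8-.5),.186))
E
```

```text
tip [0.51627337 0.13334172 0.186     ]
[ 12.9  -1.4 -15. ] 13.022698872168027 53.6548108086442
[  3.2 -11.6 -15. ] 12.005447915788825 45.46068301363651
[ -8.3  -7.5 -15. ] 11.133276254140027 42.15201162261587
[-13.7   5.  -15. ] 14.567818681443757 39.904399918467846
side tip [0.51556473 0.14130273 0.186     ]
```

```bash
python3 - <<'E'
from h import *
def harm(name,im,cen,r,sg):
    g=cv2.cvtColor(im,cv2.COLOR_BGR2GRAY).astype(np.float32)
    a=np.arange(0,360,3)*np.pi/180
    q=np.array([proj(name,cen+np.array([r*np.cos(x),r*np.sin(x),0])) for x in a],np.float32)
    v=cv2.remap(g,q[None,:,0],q[None,:,1],cv2.INTER_CUBIC)[0]*sg
    h=np.sum(v*np.exp(-6j*a))/len(a)
    return round(np.degrees(-np.angle(h)/6)%60,1),round(abs(h),1)
t0,s0,t1,s1=[cv2.imread(f"pics/{n}.png") for n in("top0","side0","top1","side1")]
for dx in(-.002,0,.002):
  print("shaft",[harm("top",t1,np.array([.5160+dx,.1345+dy,.171]),.013,1) for dy in(-.002,0,.002)])
  print("gear top",[harm("top",t0,np.array([.4912+dx,-.338+dy,.036]),.0145,-1) for dy in(-.002,0,.002)])
  print("gear side",[harm("side",s0,np.array([.4907+dx,-.338+dy,.036]),.0145,-1) for dy in(-.002,0,.002)])
E
```

```text
shaft [(np.float64(48.1), np.float64(7.0)), (np.float64(48.1), np.float64(13.3)), (np.float64(49.2), np.float64(9.3))]
gear top [(np.float64(27.1), np.float64(4.0)), (np.float64(27.6), np.float64(7.4)), (np.float64(28.4), np.float64(6.5))]
gear side [(np.float64(23.7), np.float64(3.2)), (np.float64(28.1), np.float64(7.3)), (np.float64(30.9), np.float64(7.7))]
shaft [(np.float64(46.4), np.float64(9.5)), (np.float64(46.0), np.float64(15.9)), (np.float64(45.2), np.float64(11.7))]
gear top [(np.float64(25.5), np.float64(7.1)), (np.float64(26.6), np.float64(10.7)), (np.float64(27.4), np.float64(8.8))]
gear side [(np.float64(25.2), np.float64(9.3)), (np.float64(26.6), np.float64(15.4)), (np.float64(27.8), np.float64(14.5))]
shaft [(np.float64(41.8), np.float64(5.7)), (np.float64(42.9), np.float64(11.0)), (np.float64(42.0), np.float64(9.4))]
gear top [(np.float64(24.2), np.float64(5.5)), (np.float64(25.7), np.float64(8.5)), (np.float64(26.8), np.float64(6.3))]Traceback (most recent call last):
  File "<stdin>", line 13, in <module>
  File "<stdin>", line 5, in harm
  File "h.py", line 10, in proj
    c=calibration(n);M=R.from_rotvec(c['rotation']).as_matrix()
ValueError: time passes only in moves, steps and waits
```

{"op": "arm_command", "data": {"increments": [{"slide":[5,3,50],"dr":[-0.01,0.009,0],"fingers":1},{"slide":[5,3,85],"dr":[-0.01,0.009,0],"fingers":1},{"slide":[5,3,91],"dr":[-0.01,0.009,0],"fingers":1},{"slide":[5,3,91],"dr":[-0.01,0.009,0],"fingers":-1},{"slide":[5,3,91],"dr":[-0.01,0.009,0],"fingers":-1},{"slide":[5,3,91],"dr":[-0.01,0.009,0],"fingers":-1},{"slide":[5,3,91],"dr":[-0.01,0.009,0],"fingers":-1},{"slide":[5,3,91],"dr":[-0.01,0.009,0],"fingers":-1}], "newtons": 70}}

```text
t: 6.0
position: [0.4945, -0.3383, 0.0348]
eef_rot: [3.04, 0.758, 0.009]
ft_force: [-1.2, 1.9, 7.8]
width: 0.0408
grasp_force: 70.1
```

```bash
python3 - <<'E'
from h import *
s=read_state();print(s['position'],s['qpos'],s['ft_force'],R.from_rotvec(s['eef_rot']).as_matrix().round(3))
E
```

```text
[ 0.49446811 -0.33833187  0.03480755] [-7.86548102e-01  5.45889502e-01  1.65777378e+00  1.02708966e-03
  9.27760857e-01  2.94771746e-01] [-1.19149731  1.897092    7.79954726] [[ 0.883  0.47   0.008]
 [ 0.47  -0.883 -0.007]
 [ 0.004  0.009 -1.   ]]
```

{"op": "arm_command", "data": {"increments": [{"slide":[0,0,-60],"dr":[0,0,0],"fingers":-1},{"slide":[0,0,-120],"dr":[0,0,0],"fingers":-1},{"slide":[0,0,-180],"dr":[0,0,0],"fingers":-1},{"slide":[0,0,-235],"dr":[0,0,0],"fingers":-1},{"slide":[0,0,-235],"dr":[0,0,0],"fingers":-1}]}}

```text
t: 6.62
position: [0.494, -0.3384, 0.2736]
eef_rot: [3.033, 0.756, 0.015]
ft_force: [0.1, 0.2, -3.8]
width: 0.0408
grasp_force: 73.8
```

```bash
python3 - <<'E'
from h import *
s=read_state();print(s['position'],s['width'],s['grasp_force'])
t=capture("top");d=capture("side");cv2.imwrite("pics/side2.png",d);cv2.imwrite("pics/top2.png",t)
u,v=map(int,proj("side",s['position']));print(u,v)
cv2.imwrite("pics/c4.png",cv2.resize(d[max(v-70,0):v+70,u-75:u+75],None,fx=4,fy=4,interpolation=cv2.INTER_CUBIC))
goto([.518,.1366,.260],.829)
E
```

```text
[ 0.49395595 -0.33835205  0.27357816] 0.040782107502565085 73.83015205326956
264 242
slide [ 245.2 -405.3    5.1] dr [ 0.007 -0.001 -0.34 ]
```

View pics/c4.png

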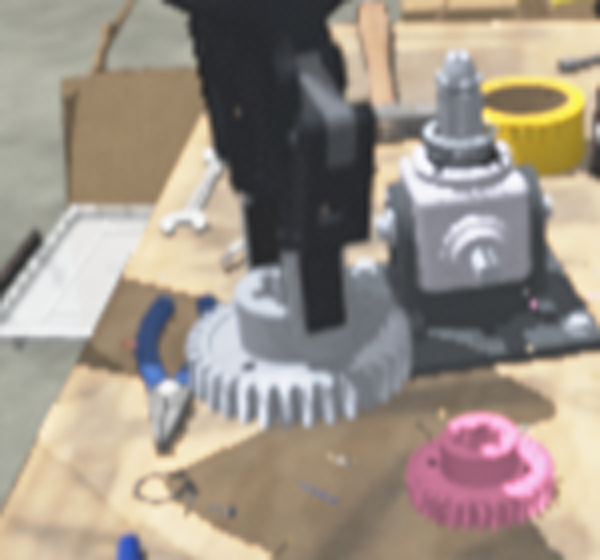

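```bash
python3 - <<'E'
from h import *
T=np.array([.494,-.3384,.2548])
for o in(-4,-3,-2,-1,0,1):
  c=T+o*1e-3*np.array([.883,.47,0])
  q=np.array([proj("side",c+.042*np.array([np.cos(a),np.sin(a),-.008/.042*(k)])) for a in np.linspace(0,6.28,90) for k in(0,1,2)])
  h=np.array([proj("side",c+[.022*np.cos(a),.022*np.sin(a),.02]) for a in np.linspace(0,6.28,90)])
  f=lambda x,b:np.round((x-b)*4+1.5,0)
  print(o,"rim",f(q[:,0].min(),189),f(q[:,0].max(),189),"bottom",f(q[:,1].max(),172),"hub left",f(h[:,0].min(),189))
# measured rim edges from gray profile
d=cv2.imread("pics/side2.png")
for v in(254,258,262,266): print(v,cv2.cvtColor(d,cv2.COLOR_BGR2GRAY)[v,228:298])
E
```

```text
-4 rim 184.0 412.0 bottom 427.0 hub left 233.0
-3 rim 186.0 414.0 bottom 426.0 hub left 235.0
-2 rim 189.0 417.0 bottom 426.0 hub left 238.0
-1 rim 192.0 419.0 bottom 425.0 hub left 241.0
0 rim 194.0 422.0 bottom 424.0 hub left 243.0
1 rim 197.0 424.0 bottom 423.0 hub left 246.0
254 [ 72  79 104 127 133 131 129 131 154 185 194 204 217 212 198 208 219 221
 222 220 196 157 142 140 138 136 134 131 128 125 126 125 123 121 127 125
 116  89  62  57  62  70  80  88  93 101 108 114 116 113 112 114 114 113
 113 122 142 144 154 155 149 146 137 106  79  72  70  73  92  98]
258 [ 92 123 128 126 122 120 128 160 191 198 203 216 216 202 217 222 222 222
 222 222 216 182 152 142 139 136 133 133 131 128 125 123 122 122 124 124
 124 124 124 123 122 121 120 119 117 117 116 116 114 113 113 121 136 143
 151 154 153 153 152 148 142 138 135 117  86  75  76  77  78  78]
262 [ 86 105 125 125 122 120 114 120 148 160 184 204 218 215 215 218 217 218
 220 222 221 213 188 170 172 192 193 182 170 162 155 152 148 146 147 146
 144 138 123 118 117 117 115 114 113 113 114 114 120 134 150 155 151 146
 144 145 145 139 129 130 139 136 139 119  89  78  76  76  76  75]
266 [122 126 139 145 138 129 121 125 147 157 194 177 180 208 189 170 191 222
 215 192 194 220 229 229 226 234 237 237 236 235 236 239 240 238 235 233
 233 233 229 219 214 219 217 196 151 133 151 139 125 118 119 119 121 123
 126 125 130 139 134 139 146 139 134 102  91 105 111 111 112 111]
```

{"op": "arm_command", "data": {"increments": [{"slide":[245,-405,5],"dr":[0.007,-0.001,-0.34],"fingers":-1},{"slide":[245,-405,5],"dr":[0.007,-0.001,-0.34],"fingers":-1},{"slide":[245,-405,5],"dr":[0.007,-0.001,-0.34],"fingers":-1},{"slide":[245,-405,5],"dr":[0.007,-0.001,-0.34],"fingers":-1},{"slide":[245,-405,5],"dr":[0.007,-0.001,-0.34],"fingers":-1},{"slide":[245,-405,5],"dr":[0.007,-0.001,-0.34],"fingers":-1},{"slide":[245,-405,5],"dr":[0.007,-0.001,-0.34],"fingers":-1},{"slide":[245,-405,5],"dr":[0.007,-0.001,-0.34],"fingers":-1},{"slide":[245,-405,5],"dr":[0.007,-0.001,-0.34],"fingers":-1},{"slide":[245,-405,5],"dr":[0.007,-0.001,-0.34],"fingers":-1}]}}

```text
t: 7.98
position: [0.5173, 0.1354, 0.2581]
eef_rot: [-2.874, -1.265, 0.006]
ft_force: [-0.3, -0.5, -3.7]
width: 0.0408
grasp_force: 73.8
```

```bash
python3 - <<'E'
from h import *
s=read_state();print(s['position'],s['width'],s['ft_force'],R.from_rotvec(s['eef_rot']).as_matrix().round(3))
goto([.518,.1366,.215],.829)
E
```

```text
[0.5172746  0.13543147 0.25812929] 0.04079285244791246 [-0.31013074 -0.54749948 -3.7123221 ] [[ 0.675  0.737 -0.004]
 [ 0.737 -0.675 -0.001]
 [-0.003 -0.003 -1.   ]]
slide [ 1.5 -0.1 43.1] dr [-0.003  0.003  0.   ]
```

{"op": "arm_command", "data": {"increments": [{"slide":[1.5,0,20],"dr":[0,0,0],"fingers":-1},{"slide":[1.5,0,32],"dr":[0,0,0],"fingers":-1},{"slide":[1.5,0,40],"dr":[0,0,0],"fingers":-1},{"slide":[1.5,0,46],"dr":[0,0,0],"fingers":-1},{"slide":[1.5,0,48],"dr":[0,0,0],"fingers":-1},{"slide":[1.5,0,48],"dr":[0,0,0],"fingers":-1}]}}

```text
t: 8.72
position: [0.5195, 0.137, 0.2124]
eef_rot: [-2.875, -1.265, -0.001]
ft_force: [-0.9, -0.4, -4.5]
width: 0.041
grasp_force: 73.8
```

{"op": "arm_command", "data": {"increments": [{"slide":[-1.2,-0.7,1],"dr":[0,0,0],"fingers":-1},{"slide":[-1.2,-0.7,4],"dr":[0,0,0],"fingers":-1},{"slide":[-1.2,-0.7,8],"dr":[0,0,0],"fingers":-1},{"slide":[-1.2,-0.7,10],"dr":[0,0,0],"fingers":-1}]}}

```text
t: 9.22
position: [0.518, 0.1363, 0.2019]
eef_rot: [2.876, 1.265, -0.001]
ft_force: [-0.9, -1.3, -2.4]
width: 0.0413
grasp_force: 74.0
```

{"op": "arm_command", "data": {"increments": [{"slide":[0,0,4],"dr":[0,0,0],"fingers":-1},{"slide":[0,0,8],"dr":[0,0,0],"fingers":-1},{"slide":[0,0,12],"dr":[0,0,0],"fingers":-1},{"slide":[0,0,12],"dr":[0,0,0],"fingers":-1}]}}

```text
t: 9.72
position: [0.5178, 0.1361, 0.1895]
eef_rot: [-2.876, -1.265, 0.002]
ft_force: [-0.4, -4.6, -5.8]
width: 0.0409
grasp_force: 73.7
```

{"op": "arm_command", "data": {"increments": [{"slide":[0,0,5],"dr":[0,0,0],"fingers":-1},{"slide":[0,0,10],"dr":[0,0,0],"fingers":-1},{"slide":[0,0,15],"dr":[0,0,0],"fingers":-1},{"slide":[0,0,20],"dr":[0,0,0],"fingers":-1},{"slide":[0,0,25],"dr":[0,0,0],"fingers":-1},{"slide":[0,0,30],"dr":[0,0,0],"fingers":-1},{"slide":[0,0,34],"dr":[0,0,0],"fingers":-1},{"slide":[0,0,34],"dr":[0,0,0],"fingers":-1},{"slide":[0,0,34],"dr":[0,0,0],"fingers":-1}], "newtons": 100}}

```text
t: 10.85
position: [0.518, 0.136, 0.1618]
eef_rot: [2.873, 1.265, 0.004]
ft_force: [-16.1, -8.3, 37.3]
width: 0.04
grasp_force: 106.4
```

{"op": "arm_command", "data": {"increments": [{"slide":[-1,-0.4,1],"dr":[0,0,0],"fingers":-1},{"slide":[-2,-0.8,2],"dr":[0,0,0],"fingers":-1},{"slide":[-2,-0.8,2],"dr":[0,0,0],"fingers":-1}]}}

```text
t: 11.22
position: [0.5179, 0.1359, 0.1618]
eef_rot: [2.873, 1.264, 0.012]
ft_force: [-15.3, -6.1, 45.4]
width: 0.0396
grasp_force: 107.3
```

```bash
python3 - <<'E'
from h import *
s=read_state();print(s['position'],s['ft_force'],s['moment'],R.from_rotvec(s['eef_rot']).as_matrix().round(3))
t=capture("top");d=capture("side")
f=lambda i,u,v,w,k:cv2.resize(i[v:v+w,u:u+w],None,fx=k,fy=k,interpolation=cv2.INTER_CUBIC)
cv2.imwrite("pics/c5.png",np.hstack([f(t,200,230,80,4.9),f(d,262,160,80,4.9)]))
E
```

```text
[0.51785491 0.13590631 0.16178569] [-15.31879738  -6.07457534  45.40974689] [-0.70513814  2.93375229  0.01055496] [[ 0.676  0.737  0.008]
 [ 0.737 -0.676  0.001]
 [ 0.006  0.006 -1.   ]]
```

View pics/c5.png

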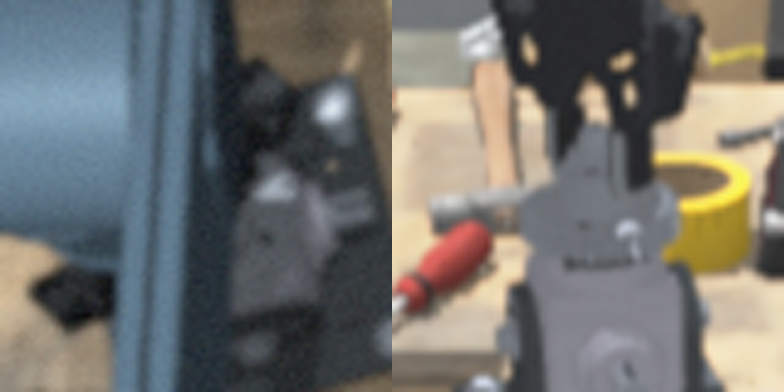

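The side view shows the gear rim (crop about 600,220) down on the unit with the shaft upright. TCP height did not change while the push rose, so the gear is on the shoulder. I'll ease the push a little and hand in.

{"op": "arm_command", "data": {"increments": [{"slide":[0,0,-2],"dr":[0,0,0],"fingers":-1},{"slide":[0,0,-2],"dr":[0,0,0],"fingers":-1},{"slide":[0,0,-2],"dr":[0,0,0],"fingers":-1}]}}

```text
t: 11.7
position: [0.5178, 0.1359, 0.1619]
eef_rot: [2.874, 1.264, 0.01]
ft_force: [-10.2, -4.8, 32.7]
width: 0.0399
grasp_force: 105.8
```

```bash
python3 - <<'E'
from rig import *
s=read_state();print(s['position'],s['ft_force'],s['grasp_force'])
print(sign_off())
E
```

```text
[0.51777044 0.13588522 0.16186433] [-10.21164321  -4.76448926  32.71641976] 105.78299505563336
the job is handed in; nothing more can be done
None
```

I swung the shaft upright, meshed the larger gear on it and pressed it down to the shoulder, then handed the job in at about 12 s still holding it with about 33 N at the wrist; the hand-in gave no verdict.

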